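Register a lino block for printing

TASK

Push the blue-inked lino block across the registration board until it is fully home in the corner, flush against both the far fence and the left fence, so that it is in register for printing. Push only against its sides: the blue picture is wet and must not be touched, and the block must stay flat on the board, never picked up. Leave the yellow block and all the tools, bottles and pots where they are.

Things in the scene. Friction and masses are not known exactly. Their poses are not given: they have to be found in the camera images.
- register_board: Registration board: fixed, white, 300 mm (x) by 350 mm (y), 12 mm thick, with two wooden fences 22 mm wide standing 14 mm above it, along its far (+x) and left (+y) edges; 50 mm grid lines run parallel to them. Origin at the centre of its underside; x points away from the robot into the far fence, y left into the left fence. Its yaw varies by up to 17 degrees.
- register_corner (a point): Inner corner of the board, where the two fences meet, on the board's top face (12 mm above the table). Axes as the board: x at right angles into the far fence, y at right angles into the left fence, z up. The working area runs from here 278 mm towards -x and 328 mm towards -y. A block that is home has its origin at x -37.5 mm, y -50 mm in this frame.
- blue_block: The block to push: 75 mm (x) by 100 mm (y), 18 mm wooden base, 2 mm brown lino, blue relief; 22 mm high in all. Loose, 0.1 to 0.2 kg, flat on the board, turned up to 15 degrees. Starts 5-45 mm clear of one fence, 140 mm or more from the other; the yellow block has the other such place, the corner is free. Origin: centre of underside; x to the far fence, y to the left fence when square.
- blue_block_ink: The wet blue-inked picture (a boat on waves) on top of the blue block: 59 mm (x) by 84 mm (y), 2 mm high, with an uninked 8 mm margin all round; moves with the block, same axes; origin at its centre, 20 mm above the block's underside. Must not be touched.
- yellow_block: A second lino block of the same size and make, with a yellow-inked picture (a sun), lying loose on the board at the other starting place, turned up to 15 degrees. Origin at the centre of its underside; same axes. Leave alone.
- cutter: lino cutter, a pear-shaped wooden handle with a steel gouge, about 100 mm long and 25 mm high, lying on the registration board near its near right corner; origin under its middle. Leave alone.
- brayer: ink roller with a blue 100 mm roller and a black handle, lying on the glass inking slab left of the board, about 40 mm high; origin on the slab beside the neck of the handle. Leave alone.
- yellow_bottle: standing yellow paint bottle with a white cap, 60 mm across, 170 mm high, right of the board; origin at the centre of its underside. Leave alone.
- blue_bottle: standing blue paint bottle with a white cap, 60 mm across, 170 mm high, right of the board; origin at the centre of its underside. Leave alone.
- baren: round wooden hand printing pad with a bar handle, 110 mm across, 39 mm high, right of the board and nearer to the robot; origin at the centre of its underside. Leave alone.
- brush_pot: white pot of brushes, 76 mm across, 95 mm high (about 200 mm with the brushes), far left beyond the inking slab; origin at the centre of its underside. Leave alone.
Not all that is in view belongs to the job. Leave any purple look-alike of the blue_block alone.

How it is judged (in metres and radians):
At the end, for the whole second after the job is handed in: The blue block lies flat and at rest in the corner of the registration board, less than 3 mm from touching each fence and square to the fences within 0.03 rad; the yellow block is within 10 mm and all other things within 20 mm of where they were, upright as they were (x of blue_block in the frame of register_corner between -0.0405 and -0.035 m and y of blue_block in the frame of register_corner between -0.053 and -0.0475 m and z of blue_block in the frame of register_corner below 0.003 m and angle between the x axis of blue_block and the x axis of register_corner, either way round below 0.03 rad and angle between blue_block's own z axis and vertical below 0.04 rad and linear speed of blue_block below 0.01 m/s and distance of yellow_block from where it was at the start of the episode below 0.01 m and distance of each of cutter, brayer, yellow_bottle, blue_bottle, baren, brush_pot from where it was at the start of the episode below 0.02 m and angle between each of cutter, brayer, yellow_bottle, blue_bottle, baren, brush_pot's own z axis and vertical below 0.2 rad).
It fails at once if the blue block is lifted more than 4 mm off the board or tipped (z of blue_block in the frame of register_corner above 0.004 m or angle between blue_block's own z axis and vertical above 0.1 rad).
It fails at once if the wet blue picture is touched (contact force between any of the fingers, the arm and blue_block_ink above 0.3 N).
It fails at once if the yellow block is shifted by more than 10 mm (distance of yellow_block from where it was at the start of the episode above 0.01 m).
It fails at once if a tool, bottle or pot is shifted by more than 20 mm or knocked over (distance of any of cutter, brayer, yellow_bottle, blue_bottle, baren, brush_pot from where it was at the start of the episode above 0.02 m or angle between any of cutter, brayer, yellow_bottle, blue_bottle, baren, brush_pot's own z axis and vertical above 0.2 rad).
It also fails if it takes over 51 s, if anything falls off the work surface, if the arm or the gripper's body presses on something with over 40 N, if the wrist force passes 120 N, or if a joint passes its speed limit or range.

ROBOT

A 7-joint arm with a two-finger parallel gripper is mounted at the origin on the work surface. World frame = base frame: x ahead of the robot, y to its left, z up, the work surface at z = 0. Lengths are in mm, angles in rad, forces in N, time in s.
With the tool pointing down it reaches from about 400 to 900 mm from the base axis. Payload 5.6 kg.
Tool frame: the origin (TCP) lies midway between the tips of the shut fingers; the grasp point (between the pads) lies 19 mm behind it; x points along the fingers, y is the direction in which the jaws open and shut, and the axes are right-handed (so a half turn about x gives the same grasp; the last joint's range is limited). The gripper opens to 92 mm and grips with 3 to 60 N. Pads are 20 mm wide; open, the fingers measure 128 mm over their backs; the gripper's body (75 mm by 189 mm) begins 69 mm behind the grasp point.
Start: joints at [-1.363, 0.468, -0.012, 1.603, 0.006, 1.071, -0.056], TCP at [161.358, 629.661, 214.592] pointing down, gripper open.
Joint ranges: [-2.53, 2.53], [-0.31, 2.02], [-1.57, 1.55], [0.28, 2.44], [-1.29, 4.43], [0.15, 1.84], [-2.92, 2.92]. Speed limits (rad/s): [2.57, 2.57, 3.14, 3.14, 3.14, 3.14, 3.14].

INTERFACE

Orientations are given as a rotation vector (axis times angle).
In Python, from cell import robot, grip, kin, viewer gives the robot as it stands. Calls block until the motion is done:
- robot.movep(position, orientation): joint-space move of the TCP to a pose.
- robot.servo_line(position, feed=150, rotation=None): straight line of the TCP; rotation=None keeps the orientation; feed is the mean speed in mm/s.
- robot.goto_joints(angles): joint-space move.
- grip(opening, newtons=None): opening from 0.0 (shut) to 1.0 (fully open); newtons is the grip in N (None keeps the last); returns when the fingers have stopped.
- robot.hold(seconds).
- kin.ik(position, orientation): joint angles nearest the present ones, or None.
- robot.observe(): the state.
- viewer.read_camera(name): name is "side" or "top"; returns the picture (384x512x3 uint8, red, green, blue); there is no depth.
- viewer.camera_info(name): a dict with "camera_matrix" (3x3 intrinsics, pixels), "R" (3x3) and "t" (3): a world point X has camera coordinates R X + t. Camera axes: x right, y down, z forward; pixel columns grow to the right and rows downward; lengths in mm; the calibration is good to about 2 mm. A picture is of the moment at which its call begins. camera_info takes no time and is no camera call.
A pose or a line that the arm cannot do raises robot.IKError and nothing moves.
- robot.job_done(): hands the job in, once; it reports no verdict.
Trained networks look in the newest picture that a camera, given by its name, has taken for a name from the list of things; names that differ only in an ending like _2 or _b are one class to them, and where a whole thing is asked for, a point or a joint stands for the part that bears it (a point fixed in the world has none). Each returns a list of dicts, best first, with "confidence" (0 to 1); they miss things now and then, are a little off and sometimes report something else, mostly with a low value. They report only what shows in the picture. A call takes as long as a camera call. They do not tell look-alikes from the thing itself.
- viewer.silhouettes(name, camera): "mask" (384x512 bool, what is visible of it).
- viewer.pinpoint(name, camera): "at" ([x, y, z] in mm, in the coordinates of the camera as it stood for that picture, good to about 4 mm: a listed point, or the origin of a listed thing).
The state is a dict: "t": time; "joints": joint angles; "joint_velocities": joint speeds; "joint_torque": joint torques, N m; "tcp_pos": TCP position; "tcp_rot": TCP orientation; "contact_force": force on the tool from outside, world axes, zero at the start; "wrist_torque": the same for the moment, N m; "grip_width": opening from 0.0 (shut) to 1.0 (fully open).
Only numpy, scipy, OpenCV 4.12 (cv2) and the standard library are available. Lean on these libraries where they do the work, as an engineer would, in place of code of your own. Each camera call takes 0.05 s, during which the arm holds its last target. There are 200 camera calls.

## Working session

There is one attempt and no reset: what is moved stays moved. The work goes in short steps, each a Python script; the robot and the scene stay as the last script left them, time stands still between calls to the robot, and variables do not carry over. Pictures are saved under pics/ and viewed, about 8 in all and at most 12, crops included, and the job is handed in when it is done.

```bash
mkdir -p pics; ls
cat > h.py <<'E'
import numpy as np, cv2
from cell import robot, grip, kin, viewer
def ray(cam,uv,z):
    c=viewer.camera_info(cam);K=np.array(c["camera_matrix"]);R=np.array(c["R"]);t=np.array(c["t"])
    d=R.T@np.linalg.inv(K)@np.array([uv[0],uv[1],1.]);o=-R.T@t
    return o+d*(z-o[2])/d[2]
def w(cam,p):
    c=viewer.camera_info(cam);return np.array(c["R"]).T@(np.array(p)-np.array(c["t"]))
def pix(cam,X):
    c=viewer.camera_info(cam);q=np.array(c["camera_matrix"])@(np.array(c["R"])@np.array(X)+np.array(c["t"]));return q[:2]/q[2]
def save(cam,n,crop=None,s=1):
    im=viewer.read_camera(cam)
    if crop: im=im[crop[1]:crop[3],crop[0]:crop[2]]
    if s!=1: im=cv2.resize(im,None,fx=s,fy=s,interpolation=cv2.INTER_CUBIC)
    cv2.imwrite("pics/"+n,im[...,::-1])
E
python3 - <<'E'
from h import *
np.set_printoptions(precision=1,suppress=True)
for c in ("top","side"):
    im=viewer.read_camera(c); cv2.imwrite(f"pics/{c}0.png",cv2.resize(im,(800,600))[...,::-1])
    print(c,viewer.camera_info(c))
    for n in ("register_corner","register_board","blue_block","yellow_block","cutter","brayer","yellow_bottle","blue_bottle","baren","brush_pot"):
        for r in viewer.pinpoint(n,c): 
            X=w(c,r["at"]); print(c,n,round(r["confidence"],2),X,pix(c,X))
o=robot.observe();print(o["t"],o["tcp_pos"],o["tcp_rot"],o["contact_force"])
E
```

```text
pics
top {'camera_matrix': array([[419.6,   0. , 257.7],
       [  0. , 419.6, 197.2],
       [  0. ,   0. ,   1. ]]), 'R': array([[ 0. , -1. ,  0. ],
       [-1. , -0. , -0.1],
       [ 0.1, -0. , -1. ]]), 't': array([ -11.7,  470.8, 1188.5])}
top register_corner 0.68 [747.8 115.1  14.3] [221.4 105.8]
top register_board 0.91 [593.4 -19.1  -2.3] [264.6 158.3]
top blue_block 0.75 [319.4 123.6  -0.1] [213.9 248.8]
top blue_block 0.7 [516.2  60.1  13. ] [237.4 182.2]
top blue_block 0.62 [195.8 304.    2.6] [149.6 290.6]
top blue_block 0.6 [ 320.6 -147.4   -3.4] [306.3 250.5]
top yellow_block 0.92 [634.8 -69.3  12.4] [281.8 144.1]
top cutter 0.75 [ 461.1 -109.8   10.7] [294.6 202.1]
top brayer 0.59 [481.5 440.6   6.4] [108.1 191. ]
top yellow_bottle 0.76 [ 571.  -407.     2.8] [393.6 168.4]
top blue_bottle 0.69 [ 694.7 -393.6    4.5] [388.8 128.1]
top baren 0.65 [ 370.6 -367.5    1.7] [381.3 235.1]
top brush_pot 0.91 [679.9 367.4  -3.4] [137.8 127.2]
top brush_pot 0.38 [ 370.6 -366.4    2.1] [381.  235.1]
side {'camera_matrix': array([[471.9,   0. , 248.3],
       [  0. , 471.9, 191. ],

[... 516 characters left out ...]
0.64 [ 319.1 -150.1   -1.4] [214.9 244.9]
side blue_block 0.56 [ 566.2 -405.9    1. ] [314.9 311.9]
side yellow_block 0.67 [638.1 -71.7  10.7] [312.6 208.3]
side yellow_block 0.59 [516.8  63.6  31.9] [267.4 176.1]
side cutter 0.43 [ 458.4 -113.1   10.3] [258.5 226.6]
side brayer 0.69 [674.7 357.8   0.6] [295.3 116.4]
side brayer 0.62 [481.8 439.6   4.9] [241.1 106.6]
side yellow_bottle 0.7 [ 569.1 -407.7    0.5] [316.1 312.5]
side blue_bottle 0.68 [ 692.3 -395.4   -2.1] [358.4 302.2]
side baren 0.72 [ 368.2 -371.5    1.3] [241.2 310.6]
side baren 0.49 [516.1  60.3  33.5] [267.4 176.6]
side brush_pot 0.95 [671.7 360.    3.1] [294.4 115.6]
1.1 [161.3 629.6 214.6] [ 0.2  1.6 -0.2] [0.5 0.5 0.7]
```

View pics/top0.png

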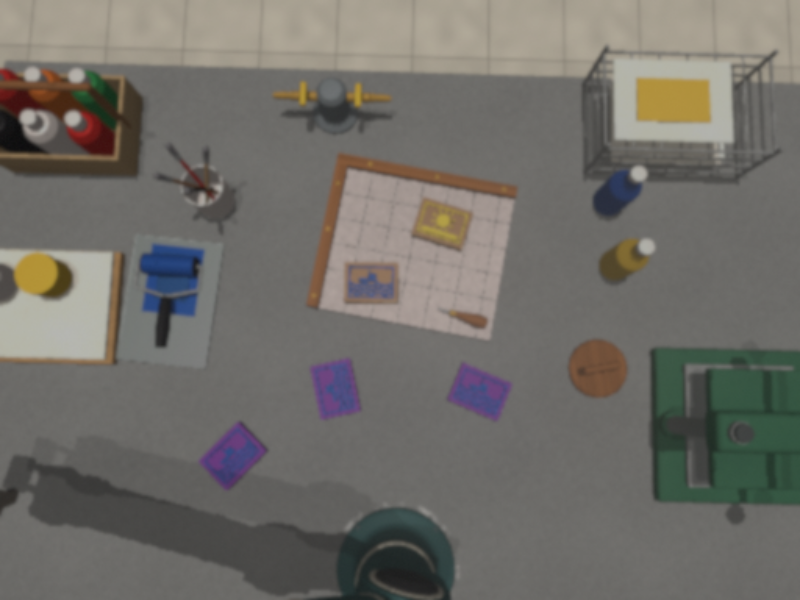

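Run:
```python
from h import *
save("top","crop1.png",(190,90,330,240),4)
```

```text
(no output)
```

View pics/crop1.png

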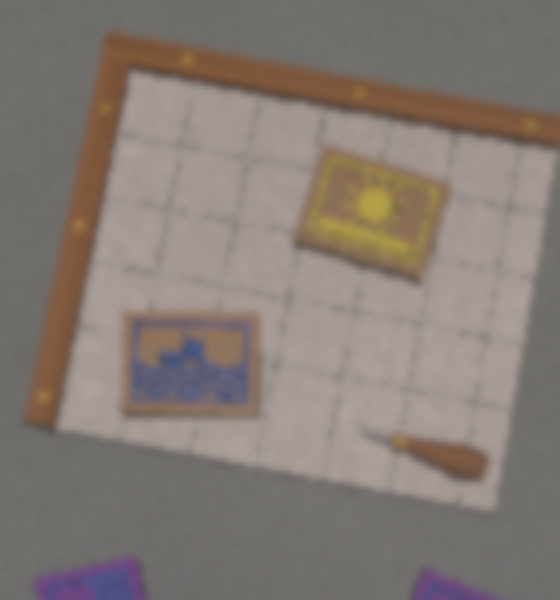

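Candidates (full-res top-camera pixels): the block on the board at (237,182), and purple look-alikes on the table at (214,249), (150,291) and (306,250). The crop shows the one on the board has brown lino with a blue boat, so I choose (237,182). Next I'll measure the edges.

Run:
```python
from h import *
np.set_printoptions(precision=2,suppress=True)
im=viewer.read_camera("top")
big=im.astype(float)
def edge(p,q,z,f,half=5):
    # sub-pixel steepest step of channel f across line p->q (approx pixels), projected to z
    p,q=np.array(p,float),np.array(q,float);d=(q-p)/np.linalg.norm(q-p);n=np.array([-d[1],d[0]])
    s=np.arange(-half,half+.01,.1);pts=[]
    for a in np.linspace(.08,.92,40):
        m=(p+(q-p)*a)+s[:,None]*n
        v=cv2.remap(f.astype(np.float32),m[:,0].astype(np.float32)[None],m[:,1].astype(np.float32)[None],cv2.INTER_LINEAR)[0]
        g=np.abs(np.gradient(cv2.GaussianBlur(v[None],(0,0),6)[0]));k=np.argmax(g);pts.append(ray("top",m[k],z)[:2])
    l=cv2.fitLine(np.array(pts,np.float32),cv2.DIST_HUBER,0,.01,.01).ravel();return l[:2],l[2:]
c=lambda x,y:(190+x/4-.4,90+y/4-.4)
sat=big[...,0]-big[...,2]
F=edge(c(130,70),c(553,147),12,sat);L=edge(c(130,70),c(57,432),12,sat)
def inter(A,B):
    t=np.linalg.solve(np.c_[A[0],-B[0]],B[1]-A[1]);return A[1]+A[0]*t[0]
C=inter(F,L);yF=np.arctan(-F[0][0]/F[0][1]);yL=np.arctan(L[0][1]/L[0][0])
print("corner",C,"yaw",yF,yL)
yaw=(yF+yL)/2;Rb=np.array([[np.cos(yaw),-np.sin(yaw)],[np.sin(yaw),np.cos(yaw)]])
for n in ("blue_block","yellow_block"):
  for r in viewer.silhouettes(n,"top"):
    mk=r["mask"].astype(np.uint8);k=cv2.findContours(mk,0,1)[0]
    k=max(k,key=cv2.contourArea)[:,0]
    P=np.array([ray("top",x,32)[:2] for x in k],np.float32)
    rc=cv2.minAreaRect(P);print(n,r["confidence"],rc,"board corners:\n",(cv2.boxPoints(rc)-C)@Rb)
for r in viewer.silhouettes("cutter","top"):
    ys,xs=np.nonzero(r["mask"]);P=(np.array([ray("top",x,20)[:2] for x in zip(xs,ys)])-C)@Rb
    print("cutter",r["confidence"],P.min(0),P.max(0),len(P))
np.save("C.npy",np.r_[C,yaw])
def rv(a):
    y=np.array([np.cos(a),np.sin(a),0]);x=np.array([0,0,-1.]);return cv2.Rodrigues(np.c_[x,y,np.cross(x,y)])[0].ravel()
for nm,a in (("push+y, jaw x",yaw),("jaw y",yaw+np.pi/2)):
  for h in (0,np.pi):
    for b in ((-180,-180),(-40,-50),(-250,-50)):
      X=C+Rb@np.array(b);q=kin.ik([*X,18],rv(a+h));print(nm,h,b,None if q is None else np.array(q))
```

```text
corner [749.12 114.94] yaw -0.16570899 -0.16512862
blue_block 0.72 ((196.1024932861328, 299.4857482910156), (80.19296264648438, 104.47248840332031), 47.44301223754883) board corners:
 [[-641.51   85.88]
 [-553.98   28.86]
 [-510.21   96.05]
 [-597.75  153.07]]
blue_block 0.61 ((320.927490234375, -142.66970825195312), (103.60144805908203, 76.95880889892578), 67.80450439453125) board corners:
 [[-428.87 -366.66]
 [-353.8  -383.6 ]
 [-330.99 -282.54]
 [-406.06 -265.6 ]]
blue_block 0.58 ((319.66766357421875, 121.0224380493164), (98.14669036865234, 75.24764251708984), 14.39943790435791) board corners:
 [[-484.7   -50.17]
 [-454.24 -118.98]
 [-364.49  -79.25]
 [-394.95  -10.45]]
blue_block 0.55 ((516.6329345703125, 60.77907943725586), (76.55433654785156, 99.11373138427734), 1.396999716758728) board corners:
 [[-267.34  -50.26]
 [-248.64 -147.59]
 [-173.46 -133.15]
 [-192.16  -35.81]]
yellow_block 0.75 ((630.117431640625, -70.33331298828125), (103.55238342285156, 84.32058715820312), 73.650146484375) board corners:
 [[-134.93 -248.7 ]
 [ -51.21 -258.79]
 [ -38.82 -155.98]
 [-122.54 -145.89]]
[... 475 characters left out ...]
.05]
push+y, jaw x 3.141592653589793 (-180, -180) [ 0.8   0.96 -1.12  1.94  1.06  1.    2.14]
push+y, jaw x 3.141592653589793 (-40, -50) [-0.06  0.79 -0.14  1.56  0.14  0.81  2.73]
push+y, jaw x 3.141592653589793 (-250, -50) [-0.17  0.54 -0.13  2.07  0.13  0.54  2.58]
jaw y 0 (-180, -180) [-0.26  0.59  0.33  2.   -0.33  0.6   1.69]
jaw y 0 (-40, -50) [-0.29  0.78  0.21  1.57 -0.21  0.8   1.41]
jaw y 0 (-250, -50) [-0.42  0.53  0.17  2.08 -0.17  0.53  1.28]
jaw y 3.141592653589793 (-180, -180) [-0.44  0.64  0.57  2.02 -0.56  0.65 -1.24]
jaw y 3.141592653589793 (-40, -50) [-0.61  0.89  0.72  1.6  -0.7   0.92 -1.37]
jaw y 3.141592653589793 (-250, -50) [-0.75  0.6   0.59  2.11 -0.59  0.6  -1.48]
```

```bash
cat >> h.py <<'E'
try: C_=np.load("C.npy")
except OSError: C_=np.zeros(3)
C,yaw=C_[:2],C_[2];Rb=np.array([[np.cos(yaw),-np.sin(yaw)],[np.sin(yaw),np.cos(yaw)]])
def rv(a):
    y=np.array([np.cos(a),np.sin(a),0]);x=np.array([0,0,-1.]);return cv2.Rodrigues(np.c_[x,y,np.cross(x,y)])[0].ravel()
def B(b,z): return [*(C+Rb@np.array(b,float)),z]
def line(b,z,feed=150): robot.servo_line(B(b,z),feed)
def fb():
    o=robot.observe();f=np.array(o["contact_force"]);return (np.array(o["tcp_pos"])[:2]-C)@Rb, np.r_[f[:2]@Rb,f[2]],o
def push(a,b,z,stop,step=3,feed=40,axis=0):
    "push in small steps from a to b; stop when force along axis rises above stop over the start value"
    a,b=np.array(a,float),np.array(b,float);n=int(np.ceil(np.linalg.norm(b-a)/step));f0=fb()[1]
    for i in range(1,n+1):
        line(a+(b-a)*i/n,z,feed);p,f,o=fb();d=f-f0
        if i%4==0 or abs(d[axis])>stop: print(np.round(p,1),np.round(d,1),round(o["t"],1))
        if abs(d[axis])>stop: break
    return p
def blk():
    viewer.read_camera("top")
    for r in viewer.silhouettes("blue_block","top"):
        k=max(cv2.findContours(r["mask"].astype(np.uint8),0,1)[0],key=cv2.contourArea)[:,0]
        rc=cv2.minAreaRect(np.array([ray("top",x,32)[:2] for x in k],np.float32));c=(np.array(rc[0])-C)@Rb
        if -300<c[0]<20 and -300<c[1]<20: print("block",np.round(c,1),rc[1],rc[2]-np.degrees(yaw),r["confidence"])
E
python3 - <<'E'
from h import *
grip(0.27)
robot.movep(B((-215,-172),200),rv(yaw)); line((-215,-172),60,250); line((-215,-172),18,100)
print(fb()[:2])
p=push((-215,-172),(-215,-107),18,8,axis=1)
blk(); save("top","p2.png",(190,90,330,240),4)
print(fb()[:2],fb()[2]["t"])
E
```

```text
(array([-214.62975723, -172.10634535]), array([ 0.50886734, -0.5754778 , -0.29098067]))
[-215. -160.] [-0.5  0.9 -0.5] 7.3
[-215.  -148.1] [-0.1  0.3 -0.5] 8.3
[-214.9 -136.2] [-0.2  1.3  0.4] 9.3
[-215.  -124.4] [-0.4  1.  -0.2] 10.3
[-214.9 -114.4] [-0.3 -4.6  3.3] 11.3
[-214.8 -114.2] [ -0.9 -11.1   3.9] 11.5
(array([-214.87255825, -114.21867253]), array([ 2.96050310e-03, -1.18813556e+01,  3.15958471e+00])) 11.6917
```

View pics/p2.png

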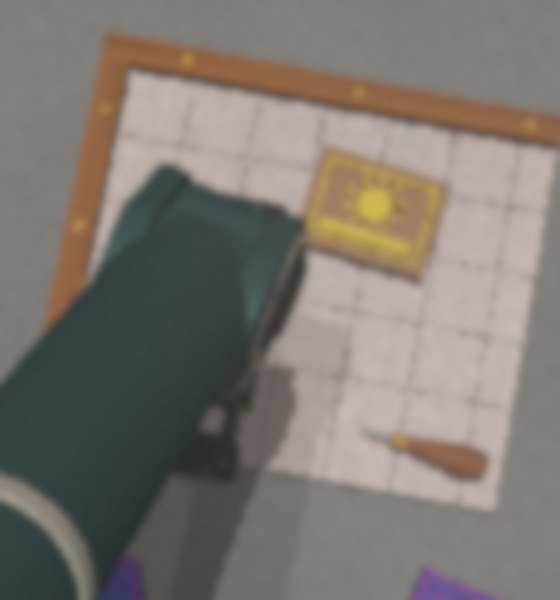

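The picture shows the arm hiding the block. The yellow block at crop (375,210) and the cutter at (450,455) haven't moved, and the force shows firm contact with the left fence. Next is the near side.

Run:
```python
from h import *
line((-215,-124),18,100); line((-215,-124),70,250)
robot.movep(B((-290,-50),70),rv(yaw+np.pi/2)); grip(0.33)
line((-290,-50),18,150)
viewer.read_camera("side")
for r in viewer.pinpoint("blue_block","side"):
    b=(w("side",r["at"])[:2]-C)@Rb
    if b[0]>-300 and b[0]<0: print(b,r["confidence"])
print(fb()[:2],fb()[2]["t"])
push((-290,-50),(-255,-48),18,8,step=5,feed=60)
push((-255,-48),(-105,-46),18,8,step=10,feed=60)
print(fb()[:2],fb()[2]["t"])
save("side","s3.png",(230,120,380,240),5)
```

```text
[-209.56200109  -53.4715526 ] 0.98
(array([-289.26020864,  -49.74345471]), array([-0.03201813, -0.89831439,  0.47494564])) 14.2583
[-272.2  -49. ] [ 0.6  0.6 -0.9] 15.3
[-254.7  -48. ] [-0.9  0.6 -0.9] 16.3
[-216.7  -47.5] [ 1.4  0.2 -0.1] 17.5
[-179.2  -47. ] [1.1 0.2 0. ] 18.7
[-141.8  -46.5] [ 1.4 -0.4  0.4] 20.0
[-104.3  -46.1] [1.2 0.5 0. ] 21.2
(array([-104.28806042,  -46.07181799]), array([ 0.24987786,  0.23081865, -0.34621891])) 21.1917
```

View pics/s3.png

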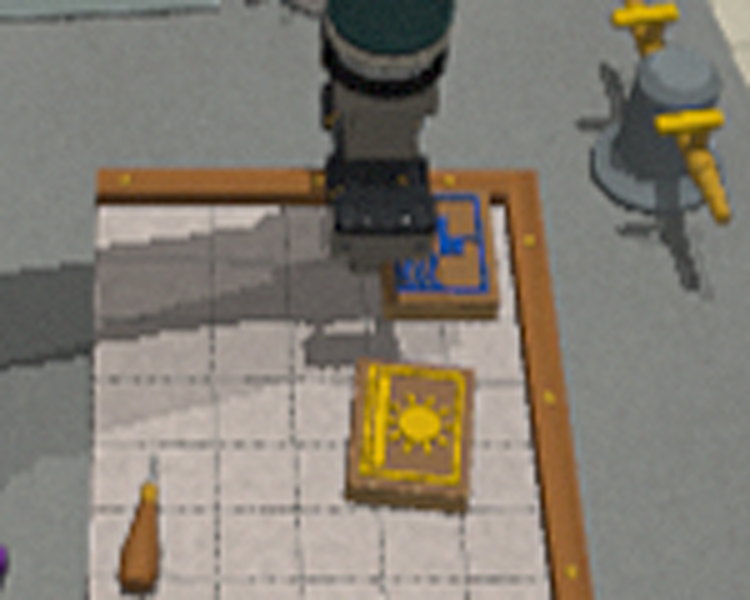

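The block is along the left fence with a small gap to the far fence at crop (510,250). I'll finish the +x push, then seat it with a +y nudge.

Run:
```python
from h import *
push((-104,-46),(-80,-46),18,9,step=2,feed=30)
line((-112,-46),18,100); line((-112,-46),70,250)
viewer.read_camera("side")
for r in viewer.pinpoint("blue_block","side"):
    b=(w("side",r["at"])[:2]-C)@Rb
    if -300<b[0]<20: print(b,r["confidence"])
grip(0.0)
robot.movep(B((-60,-210),110),rv(yaw+np.pi/2)) 
print(fb()[:2],fb()[2]["t"])
blk(); save("top","p4.png",(200,90,290,165),8); save("side","s4.png",(290,130,360,210),7)
```

```text
[-95.7 -46. ] [ 0.  -0.4  0.7] 22.2
[-89.9 -46.1] [-6.5 -0.4  5.1] 23.2
[-89.8 -46.1] [-11.   -1.3   9.4] 23.5
[-41.71850847 -53.34756369] 0.66
(array([ -60.62745448, -207.67125649]), array([-0.24754848,  0.49206236,  0.19980419])) 25.6833
block [-45.6 -53.6] (104.61461639404297, 82.27903747558594) 90.36489 0.93
```

View pics/p4.png

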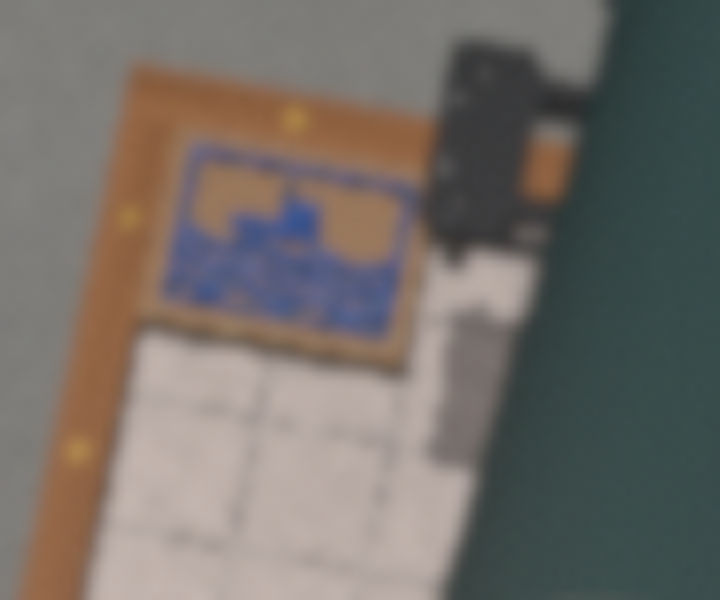

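View pics/s4.png

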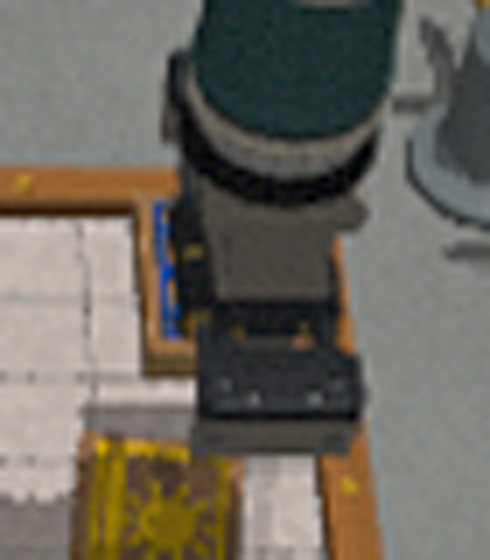

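Both views show the block tucked into the corner, with the top view showing it parallel to the fences. I'll seat it with a +y nudge and then a +x nudge. The gap to the yellow block is about 46 mm.

Run:
```python
from h import *
robot.movep(B((-42,-125),80),rv(yaw)); grip(0.2)
line((-42,-125),18,100); print(fb()[:2],fb()[2]["t"])
push((-42,-125),(-42,-104),18,9,step=2,feed=30,axis=1)
line((-42,-122),18,60); line((-42,-122),80,200)
robot.movep(B((-115,-48),80),rv(yaw+np.pi/2)); grip(0.33); line((-115,-48),18,150)
push((-115,-48),(-99,-48),18,9,step=8,feed=60)
push((-99,-48),(-80,-48),18,9,step=2,feed=30)
line((-115,-48),18,100); line((-115,-48),150,250)
robot.movep(B((-330,-120),220),rv(yaw+np.pi/2)) 
print(fb()[:2],fb()[2]["t"]); blk()
for c in("top","side"):
    viewer.read_camera(c)
    for n in("blue_block","yellow_block","cutter"):
        for r in viewer.pinpoint(n,c):
            b=(w(c,r["at"])[:2]-C)@Rb
            if -300<b[0]<20 and -330<b[1]<20: print(c,n,b,r["confidence"])
save("top","p5.png",(200,90,290,165),8); save("side","s5.png",(230,120,380,240),5)
```

```text
(array([ -41.65409204, -125.25906206]), array([ 0.56619112, -0.43260298, -0.39495025])) 28.4167
[ -42.  -117.1] [-0.2  0.7  0.2] 29.4
[ -42.  -114.2] [-2.2 -6.6  1.4] 30.4
[ -42.  -114.1] [-1.7 -9.9  2. ] 30.7
[-91.3 -48.1] [-0.1  1.4  0.8] 35.1
[-89.8 -47.9] [-11.   -0.7   8.4] 35.9
(array([-329.10208588, -119.58737229]), array([0.01033769, 0.63095488, 0.05803439])) 37.9333
block [-45.4 -52.9] (101.4962158203125, 79.45907592773438) 89.37418 0.73
top blue_block [-40.65123938 -52.33158419] 0.92
top yellow_block [ -84.43616916 -201.24953533] 0.67
top cutter [-246.54020342 -269.3612901 ] 0.58
side yellow_block [ -82.09456117 -202.82906382] 0.72
side yellow_block [-39.20102115 -55.47901634] 0.7
side cutter [-248.16781667 -273.85313265] 0.68
```

View pics/p5.png

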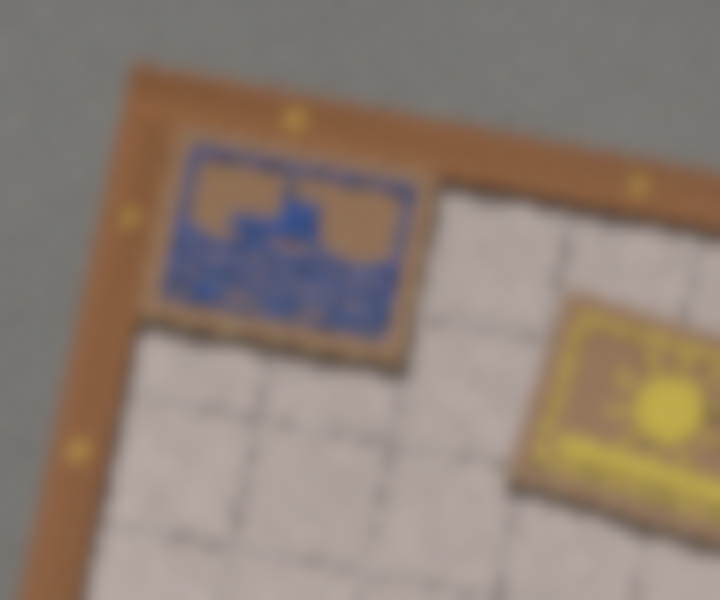

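View pics/s5.png

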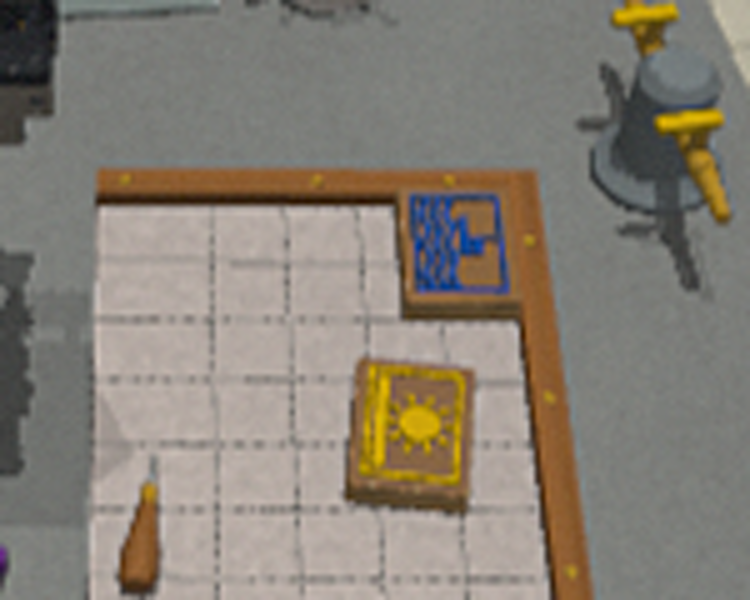

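The block sits flush in the corner: side crop (460,250) shows no gap to either fence. Both seating pushes stopped where the earlier ones did, at x −89.8 and y −114.1 mm. The yellow block and cutter look unmoved, so I'm handing in.

```bash
python3 -c "
from h import *
print(robot.job_done())"
```

```text
the job is handed in; nothing more can be done
None
```

I pushed the blue block into the corner and handed the job in at about 38 s of the 51 s allowed; no verdict is reported. The block was first pushed left against the left fence, then along it to the far fence. I then nudged it once more against each fence, with about 10–11 N in each direction.

**Checks that agreed**
- **Seating:** both final nudges stopped where the first pushes did (TCP x −89.8 mm, y −114.1 mm in the corner frame). The last top and side pictures show no gap at either fence.
- **Squareness:** the angle from the block's outline is within about 0.6° of the fences; the limit is about 1.7°.
- **Other things:** the yellow block and cutter look unmoved in the last pictures. I didn't measure the brayer, bottles, baren or brush pot again; the arm only passed well above or clear of them.

**Checks that disagreed**
- **Block position:** the last top-camera reading puts the block's origin at (−40.7, −52.3) mm, against a target of (−37.5, −50). The x value is 0.2 mm outside the −40.5 limit, but the reading is only good to about 4 mm.
- **Outline fit:** it gives (−45.4, −52.9) mm, with the block about 4 mm too large because its near side face shows.
- **Side camera:** the network didn't report a blue block in the last side picture and labelled it yellow instead, at (−39.2, −55.5) mm.

I relied on the repeated stops and the pictures over these readings.

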